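# Walk the printing block round to the fence of the carving board

## Task

Walk the heavy printing block round on the carving board by pushing its sides near the corners, one corner and then another, until one of its long sides lies flat against the fence, about half-way along it (no more than 5 cm off the middle). Only push it: the block stays down on the board, its carved face is not touched, and the gouges and everything else on the bench stay where they are.

Things in the scene. Friction and masses are not known exactly. Their poses are not given: they have to be found in the camera images.
- board: the carving board, fixed: plywood, 300 mm (its x) by 460 mm (its y), top surface 21 mm above the bench, on a black grid mat 360 x 520 mm. Origin on the bench under its middle. Its x points towards the fence (away from the robot), y along the fence, z up. Fence: one straight batten along the far side, 420 mm long, 30 mm thick, 24 mm above the board's top. Turned up to 15 degrees
- fence_face (a point): point at the foot of the fence's flat inner face, half-way along the fence, level with the board's top surface; axes as the board's. The block comes to lie on its -x side. A corner of the block pressed on the fence tends to stick there; the block then swings about that corner
- block_center (a point): centre (half-way up) of the printing block: hardwood on ply backing, 115 mm (its x) by 160 mm (its y, long) by 45 mm high, 0.6 to 1 kg, loose on the board. It starts with its long sides 37 to 90 degrees off the fence, either way; either long side may go to the fence. Slides under a push of some 3 to 7 N; pushed near a corner it turns about a point some 90 mm beyond its centre
- carving: the carved and inked face, a raised panel 86 x 128 mm, 2 mm high, fixed in the middle of the block's top; origin at the middle of its underside, 45 mm above the board. Not to be touched
- gouge_a: bystander: a short carving gouge, 170 mm long, 25 mm high, wooden handle, lying across the board near its left (+y) end; origin under its middle, its x along the tool
- gouge_b: bystander: a like gouge with a wider blade, lying near the board's right (-y) end
- brayer: bystander: rubber ink roller 100 mm wide with a wooden handle, lying on the bench to the left
- ink_tin: bystander: a round ink tin, 84 mm across, 62 mm high, on the bench to the left
- ink_jar: bystander: a small glass jar, 56 mm across, 70 mm high, on the bench to the right
- mallet: bystander: a round wooden carver's mallet standing on its head, 84 mm across, 215 mm high, at the far right
- baren: bystander: a flat wooden printing disc 124 mm across with a grip bar, on the bench to the right

How it is judged:
At the end, for the whole second after the job is handed in: a long side of the block lies against the fence: parallel to it within 0.03 rad, the block's centre 57.5 mm from the fence's face (3.5 mm more or less) and within 50 mm of the fence's middle along it, the block flat on the board (angle between the y axis of block_center and the y axis of board, either way round below 0.03 rad and x of block_center in the frame of fence_face between -0.061 and -0.054 m and y of block_center in the frame of fence_face between -0.05 and 0.05 m and z of block_center in the frame of fence_face between 0.0195 and 0.0255 m and angle between block_center's own z axis and vertical below 0.03 rad); the robot touches nothing.
It fails at once if the block is lifted or tipped (z of block_center in the frame of fence_face above 0.031 m or angle between block_center's own z axis and vertical above 0.1 rad).
It fails at once if the carved face is touched (contact force between carving and the fingers above 0.5 N or contact force between carving and the arm above 0.5 N).
It fails at once if a gouge is moved (distance of any of gouge_a, gouge_b from where it was at the start of the episode above 0.015 m).
It fails at once if something else on the bench is moved (distance of any of brayer, ink_tin, ink_jar, mallet, baren from where it was at the start of the episode above 0.02 m).
It also fails if it takes over 61 s, if anything falls off the work surface, if the arm or the gripper's body presses on something with over 40 N, if the wrist force passes 120 N, or if a joint passes its speed limit or range.

## Robot

A 6-joint arm with a two-finger parallel gripper is mounted at the origin on the work surface. World frame = base frame: x ahead of the robot, y to its left, z up, the work surface at z = 0. Lengths are in m, angles in rad, forces in N, time in s.
With the tool pointing down it reaches from about 0.3 to 0.875 m from the base axis. Payload 6.4 kg.
Tool frame: the origin (TCP) lies midway between the tips of the shut fingers; the grasp point (between the pads) lies 19 mm behind it; z points along the fingers, y is the line along which they close (so a half turn about z gives the same grasp; the last joint's range is limited). The gripper opens to 85 mm and grips with 20 to 120 N. Pads are 22 mm wide; open, the fingers measure 114 mm over their backs; the gripper's body (76 mm by 85 mm) begins 54 mm behind the grasp point. The pads swing forward as they close: fully open they stand 13 mm farther back than shut.
Start: joints at [0.99, 0.181, 1.607, -0, 1.354, -0.206], TCP at [0.21, 0.535, 0.231] pointing down, gripper open.
Joint ranges: [-2.99, 2.99], [-0.89, 2.07], [0.3, 2.58], [-1.14, 4.28], [0, 2.63], [-3.12, 3.12]. Speed limits (rad/s): [2.57, 2.57, 3.01, 3.14, 3.14, 3.14].

## Interface

Orientations are given as a unit quaternion [w, x, y, z].
In Python, from bench import ctrl gives the robot as it stands. The module is installed in compiled form; this text tells all that it offers.
- The arm moves only by the tool move_arm, never from a script. Its argument "plan" is one flat list of numbers, 6 for each row, row after row: the shift along the world's x, y, z in units of 50 mm (1.0 is 50 mm), then the turn, a rotation vector about the world's x, y, z in rad. A call has 1 to 10 rows; each row is the pose to reach, as a shift and turn from the pose commanded when the call began; what a row does not reach only later rows make up. A row lasts 1/8 s, in which the tool goes at most 62.5 mm and 10.7 degrees, less where a joint would pass 70% of its speed; a pose out of reach is approached as far as the arm can. A call with a gripper value outside its range is refused whole. "grip" is the finger opening in mm, from 0 to 85.4, set as the call begins (left out, the last holds). The fingers move at their own pace and stop on an object; the grip force is fixed at half the most. Time passes only in rows, so rows that repeat a pose let the fingers close. It gives the time, the measured TCP pose, the force, the opening and the grip force at its end, in the units of the state.
- ctrl.get_obs(): the state, without advancing time (a new reading comes with each control period).
- ctrl.camera(name): name is "scene" or "top" or "wrist"; returns a dict with "pixels" (480x640x3 uint8, red, green, blue), "fx", "fy", "cx", "cy" (pixels), "origin" and "attitude" of the camera in the world. Camera axes: x right, y down, z forward; pixel columns grow to the right and rows downward; lengths in m; the calibration is good to about 2 mm. The wrist camera is an equidistant fisheye: a pixel r from the principal point sees the ray r / f radians off the axis. A picture is of the moment at which its call begins. There is no depth.
- ctrl.hand_in(): hands the job in; it is judged then, once.
The state is a dict: "time_s": time; "q": joint angles; "dq": joint speeds; "joint_efforts": joint torques, N m; "eef_pos": TCP position; "eef_rot": TCP orientation; "wrist_force": force on the tool from outside, world axes, zero at the start; "torque": the same for the moment, N m; "opening": opening from 0.0 (shut) to 1.0 (fully open); "grasp_force": force on a finger pad.
Only numpy, scipy, OpenCV 4.12 (cv2) and the standard library are available. Lean on these libraries where they do the work, as an engineer would, in place of code of your own. Each camera call takes 0.05 s, during which the arm holds its last target. There are 200 camera calls.

## Working session

There is one attempt and no reset: what is moved stays moved. The work goes in short steps, Python scripts to look and compute and a tool call to move; the robot and the scene stay as the last step left them, time stands still between calls to the robot, and variables do not carry over. Pictures are saved under pics/ and viewed, at most 10 in all, crops included, and the job is handed in when it is done.

Besides the shell and the picture viewer there is one more tool, called after "Call:" as name(argument=value, ...) on one line, values as JSON. move_arm: Moves the arm, as the interface text tells. Its arguments: {"type":"object","properties":{"plan":{"type":"array"},"grip":{"type":"number"}},"required":["plan"]}

```bash
mkdir -p pics; cat > h.py <<'E'
import numpy as np, cv2
from bench import ctrl
from scipy.spatial.transform import Rotation as R
def att(c):
    a=np.array(c["attitude"],float)
    return a if a.shape==(3,3) else R.from_quat(a,scalar_first=True).as_matrix()
def ray(c,px,z):
    px=np.atleast_2d(px).astype(float)
    d=np.c_[(px[:,0]-c["cx"])/c["fx"],(px[:,1]-c["cy"])/c["fy"],np.ones(len(px))]@att(c).T
    o=np.array(c["origin"]); return o+d*((z-o[2])/d[:,2])[:,None]
def proj(c,p):
    q=(np.atleast_2d(p)-np.array(c["origin"]))@att(c)
    return np.c_[q[:,0]/q[:,2]*c["fx"]+c["cx"],q[:,1]/q[:,2]*c["fy"]+c["cy"]]
def snap(n,f):
    c=ctrl.camera(n); cv2.imwrite("pics/"+f,c["pixels"][:,:,::-1]); return c
E
python3 - <<'E'
from h import *
for n in("top","scene"):
    c=snap(n,n+"0.png"); print(n,{k:v for k,v in c.items() if k!="pixels"})
print(ctrl.get_obs())
E
```

```text
top {'fx': 601.3319635634031, 'fy': 601.3319635634031, 'cx': 315.23823332317727, 'cy': 230.79432644145908, 'origin': array([0.38570168, 0.00348602, 1.47069625]), 'attitude': array([-0.04310437,  0.70810308, -0.70315154,  0.04806203])}
scene {'fx': 623.2118670486661, 'fy': 623.2118670486661, 'cx': 328.4381630982002, 'cy': 236.9755943535027, 'origin': array([ 1.3146438 , -0.68415458,  1.41117178]), 'attitude': array([-0.29078802,  0.8565099 ,  0.40636   , -0.12924655])}
{'time_s': 0.1, 'q': array([ 9.89715043e-01,  1.81486757e-01,  1.60789996e+00, -1.84384484e-05,
        1.35382947e+00, -2.06291473e-01]), 'dq': array([-0.00146728, -0.00113185,  0.00120935, -0.00072154, -0.00208321,
        0.00016273]), 'joint_efforts': array([-2.22758831e-04, -4.45880055e+01, -3.52240133e+01, -2.92710602e-04,
        4.09896587e-03,  5.01250156e-06]), 'eef_pos': array([0.21019608, 0.53466161, 0.2304669 ]), 'eef_rot': array([-3.03077637e-04,  1.86298025e-01,  9.82492945e-01, -7.53121785e-04]), 'wrist_force': array([ 0.00870541, -0.81909113, -0.41394056]), 'torque': array([-0.03283085,  0.02729644,  0.01599042]), 'grasp_force': 0.0, 'opening': 1.0023702098518172}
```

View pics/top0.png

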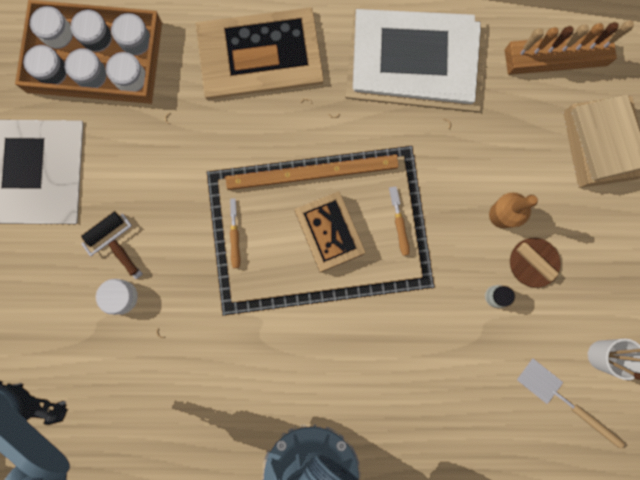

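View pics/scene0.png

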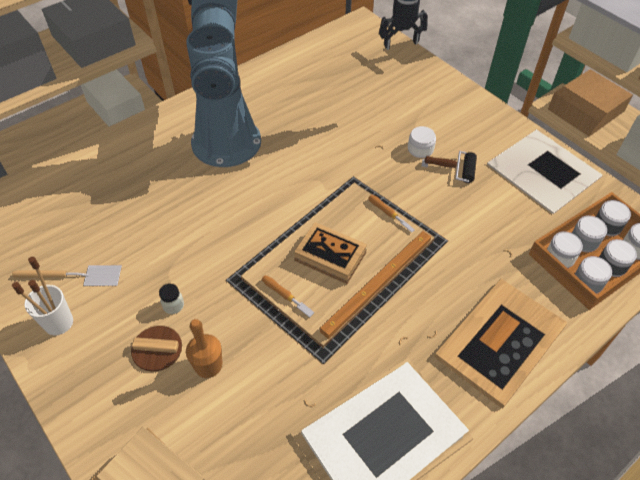

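The top view shows the mat with corners near (208,171), (413,148), (434,287) and (224,314). The fence runs (228,183)–(398,163), the block is centred near (331,231), and the gouges are at (235,233) and (400,221). I'll measure these next.

```bash
cat > m.py <<'E'
from h import *
def quad(mask):
    cs,_=cv2.findContours(mask,cv2.RETR_EXTERNAL,cv2.CHAIN_APPROX_NONE)
    k=max(cs,key=cv2.contourArea); return k,cv2.minAreaRect(k)
def frame(c):
    im=c["pixels"][:,:,::-1].copy(); hsv=cv2.cvtColor(im,cv2.COLOR_BGR2HSV)
    roi=np.zeros(im.shape[:2],np.uint8); roi[140:325,195:445]=255
    return im,hsv,roi
E
python3 - <<'E'
from m import *
c=ctrl.camera("top"); im,hsv,roi=frame(c)
dark=((hsv[...,2]<80)&(roi>0)).astype(np.uint8)*255
dark=cv2.morphologyEx(dark,cv2.MORPH_CLOSE,np.ones((3,3)))
k,r=quad(dark); b=cv2.boxPoints(r); P=ray(c,b,0.003); print("mat",P.round(4)[:,:2],[np.linalg.norm(P[i]-P[i-1]).round(3) for i in range(4)],"mid",P.mean(0))
for n,p in dict(fence=(313,174),board=(270,250),blk=(350,210),blkside=(345,264),goug=(235,250)).items(): print(n,hsv[p[1],p[0]])
cv2.imwrite("pics/c1.png",cv2.resize(im[140:320,200:440],None,fx=3.3,fy=3.3,interpolation=cv2.INTER_CUBIC))
E
```

```text
mat [[ 0.7182  0.2665]
 [ 0.7921 -0.2487]
 [ 0.4405 -0.2888]
 [ 0.3718  0.2115]] [np.float64(0.351), np.float64(0.52), np.float64(0.354), np.float64(0.505)] mid [ 0.58066124 -0.01484292  0.003     ]
fence [ 15 148 164]
board [ 18  80 194]
blk [ 17  87 126]
blkside [ 17  94 114]
goug [ 14 147 154]
```

View pics/c1.png

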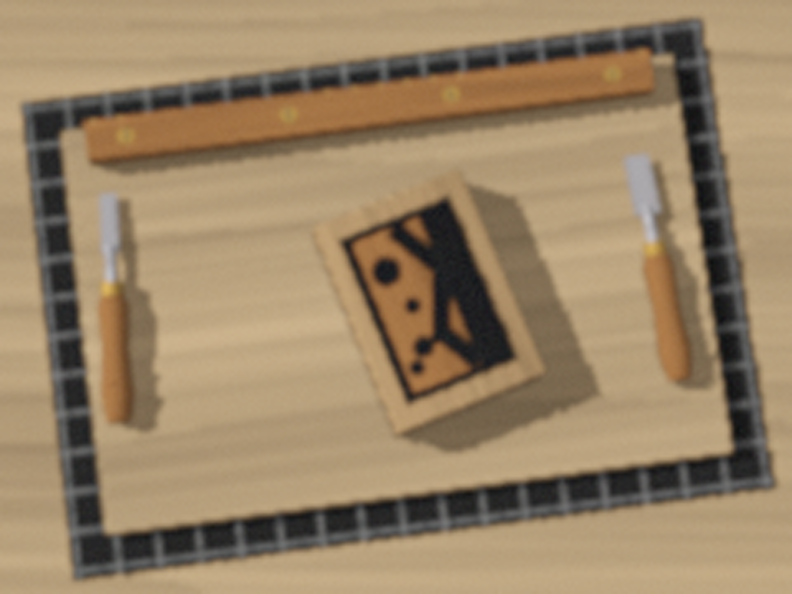

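The crop (3.3×) shows the carved panel with corners at (343,242), (445,198), (515,357) and (410,401). The fence's inner edge runs from about (92,160) to (653,92). I'll get exact poses from the masks.

```bash
cat >> m.py <<'E'
def meas(c,cx=None):
    im,hsv,roi=frame(c)
    org=((hsv[...,0]<=17)&(hsv[...,1]>125)&(hsv[...,2]>90)&(roi>0)).astype(np.uint8)*255
    k,r=quad(org); b=cv2.boxPoints(r); F=ray(c,b,0.045)
    ctr=F.mean(0); e=[F[1]-F[0],F[2]-F[1]]; e.sort(key=np.linalg.norm); y=e[1]/np.linalg.norm(e[1]); y*=np.sign(y[1]); x=np.array([y[1],-y[0],0])
    face=ctr-0.015*x; face[2]=0.021
    return org,F,[np.linalg.norm(v) for v in e],face,x,y
def carv(c,cxy,rad=45):
    im,hsv,roi=frame(c)
    d=np.zeros(im.shape[:2],np.uint8); cv2.circle(d,tuple(int(v) for v in cxy),rad,255,-1)
    m=(((hsv[...,2]<60)|((hsv[...,0]<=17)&(hsv[...,1]>125)))&(d>0)).astype(np.uint8)*255
    m=cv2.morphologyEx(cv2.morphologyEx(m,cv2.MORPH_CLOSE,np.ones((3,3))),cv2.MORPH_OPEN,np.ones((5,5)))
    k,r=quad(m); C=ray(c,cv2.boxPoints(r),0.068)
    e=[C[1]-C[0],C[2]-C[1]]; e.sort(key=np.linalg.norm)
    return C.mean(0),e,[np.linalg.norm(v) for v in e],m
def report(c,cxy,rad=45,fx=None):
    if fx is None:
        org,F,fs,face,x,y=meas(c); print("fence",np.round(fs,4),"face",face.round(4),"yaw deg",np.degrees(np.arctan2(-y[0],y[1])).round(2))
    else: face,x,y=fx
    C,e,cs,m=carv(c,cxy,rad); v=e[1]/cs[1]; 
    print("carv",np.round(cs,4),"ctr",C.round(4),"long dir",v.round(3))
    rel=C-face; print("block in fence frame x,y:",(rel@x).round(4),(rel@y).round(4),"angle of long side vs fence deg",(np.degrees(np.arctan2(-(v@x),v@y)+np.pi/2)%180-90).round(2))
    return face,x,y,C,v,m
E
python3 - <<'E'
from m import *
c=ctrl.camera("top"); r=report(c,(331,231))
im=c["pixels"][:,:,::-1].copy()
face,x,y,C,v,m=r
np.save("fence.npy",np.array([face,x,y]))
u=np.array([v[1],-v[0],0])
K=np.array([C+s*0.0575*u+t*0.08*v for s,t in((1,1),(1,-1),(-1,-1),(-1,1))]); K[:,2]=0.066
print("corners",K.round(3)[:,:2], "px",proj(c,K).round(0).tolist())
s=ctrl.camera("scene"); print("scene px ctr",proj(s,C),"fence mid top",proj(s,face+[0,0,0.024]))
print("camera origin top view check: mat mid predicted", (face-0.105*x).round(3))
E
```

```text
fence [0.0358 0.4195] face [0.7001 0.0017 0.021 ] yaw deg 7.86
carv [0.0808 0.122 ] ctr [ 0.5691 -0.0394  0.068 ] long dir [-0.924 -0.383  0.   ]
block in fence frame x,y: -0.1355 -0.0228 angle of long side vs fence deg -75.36
corners [[ 0.473 -0.017]
 [ 0.621  0.044]
 [ 0.665 -0.062]
 [ 0.517 -0.123]] px [[320.0, 271.0], [294.0, 208.0], [339.0, 191.0], [365.0, 253.0]]
scene px ctr [[329.47037334 246.11326278]] fence mid top [[373.09284051 274.62889417]]
camera origin top view check: mat mid predicted [ 0.596 -0.013  0.021]
```

Call:
move_arm(plan=[9.0, -12.6, -1.2, 0, 0, 0.513, 9.0, -12.6, -1.2, 0, 0, 0.513, 9.0, -12.6, -1.2, 0, 0, 0.513, 9.0, -12.6, -1.2, 0, 0, 0.513, 9.0, -12.6, -1.2, 0, 0, 0.513, 9.0, -12.6, -1.2, 0, 0, 0.513, 9.0, -12.6, -1.2, 0, 0, 0.513, 9.0, -12.6, -1.2, 0, 0, 0.513, 9.0, -12.6, -1.2, 0, 0, 0.513, 9.0, -12.6, -1.2, 0, 0, 0.513], grip=0)

```text
time_s: 1.5
eef_pos: [0.5655, 0.0379, 0.1841]
eef_rot: [0.0, -0.069, 0.998, 0.0]
wrist_force: [0.3, 0.4, -0.4]
opening: -0.002
grasp_force: 0.0
```

```bash
cat > p.py <<'E'
from m import *
import sys
face,X,Y=np.load("fence.npy"); F=np.array([.703,.0013])
X=X[:2];Y=Y[:2]
def w(fx,fy): return F+fx*X+fy*Y
def tof(p): d=np.array(p)[:2]-F; return np.array([d@X,d@Y])
def tool():
    o=ctrl.get_obs(); Rm=R.from_quat(o["eef_rot"],scalar_first=True).as_matrix()
    print("t",o["time_s"],"tcp",o["eef_pos"].round(4),"fence frame",tof(o["eef_pos"]).round(4),"tool y deg",np.degrees(np.arctan2(Rm[1,1],Rm[0,1])).round(1),"tilt",Rm[2,2].round(4),"F",o["wrist_force"].round(1),"open",round(o["opening"],2)); return o["eef_pos"]
def units(targets):
    p=ctrl.get_obs()["eef_pos"][:2]; print("units to fence-frame targets:",[((w(*t)-p)/.05).round(2).tolist() for t in targets])
E
python3 -c "
from p import *
tool(); units([(-.056,-.092)])"
```

```text
t 1.5 tcp [0.5655 0.0379 0.1841] fence frame [-0.1312  0.0551] tool y deg 97.9 tilt -1.0 F [ 0.3  0.4 -0.4] open -0.0
units to fence-frame targets: [[1.89, -2.71]]
```

Call:
move_arm(plan=[1.8, -2.6, -0.6, 0, 0, 0, 1.8, -2.6, -0.6, 0, 0, 0, 1.8, -2.6, -0.6, 0, 0, 0, 1.8, -2.6, -0.6, 0, 0, 0, 1.8, -2.6, -0.6, 0, 0, 0, 1.8, -2.6, -0.6, 0, 0, 0])

```text
time_s: 2.25
eef_pos: [0.6542, -0.0889, 0.1545]
eef_rot: [0.0, -0.07, 0.998, 0.0]
wrist_force: [-0.6, -0.5, 0.4]
opening: -0.001
grasp_force: 0.0
```

```bash
python3 -c "
from p import *
tool(); units([(-.056,-.092)])"
```

```text
t 2.25 tcp [ 0.6542 -0.0889  0.1545] fence frame [-0.0607 -0.0826] tool y deg 98.0 tilt -1.0 F [-0.6 -0.5  0.4] open -0.0
units to fence-frame targets: [[0.12, -0.17]]
```

Call:
move_arm(plan=[0.12, -0.17, -1.2, 0, 0, 0, 0.12, -0.17, -2.4, 0, 0, 0, 0.12, -0.17, -2.4, 0, 0, 0, 0.12, -0.17, -2.4, 0, 0, 0])

```text
time_s: 2.75
eef_pos: [0.6619, -0.0984, 0.0367]
eef_rot: [0.001, -0.07, 0.998, -0.001]
wrist_force: [-0.2, 0.3, 1.2]
opening: -0.003
grasp_force: 0.0
```

Call:
move_arm(plan=[0.02, 0.2, 0, 0, 0, 0, 0.02, 0.4, 0, 0, 0, 0, 0.01, 0.63, 0, 0, 0, 0, 0.0, 0.8, 0, 0, 0, 0, -0.01, 0.95, 0, 0, 0, 0, -0.05, 1.1, 0, 0, 0, 0, -0.07, 1.22, 0, 0, 0, 0])

```text
time_s: 3.62
eef_pos: [0.6568, -0.0372, 0.034]
eef_rot: [-0.0, -0.069, 0.998, 0.0]
wrist_force: [2.8, -2.2, 2.4]
opening: 0.005
grasp_force: 1.6
```

```bash
cat >> p.py <<'E'
def look(f=None,guess=(-.138,-.023),rad=45):
    c=ctrl.camera("top")
    g=proj(c,np.r_[w(*guess),.068])[0]
    FX=(np.r_[F,.021],np.r_[X,0],np.r_[Y,0]); r=report(c,g,rad,FX)
    a=r[4][:2]; b=np.array([-a[1],a[0]]); C=r[3][:2]
    print("corners fence frame",[tof(C+s*.08*a+t*.0575*b).round(3).tolist() for s,t in((1,1),(1,-1),(-1,-1),(-1,1))])
    if f:
        im=c["pixels"][:,:,::-1]; cv2.imwrite("pics/"+f,np.hstack([cv2.resize(im[140:320,200:440],None,fx=2.2,fy=2.2),cv2.cvtColor(cv2.resize(r[5][140:320,320:440],None,fx=2.2,fy=2.2),cv2.COLOR_GRAY2BGR)]))
E
python3 -c "
from p import *
tool(); look('c2.png')"
```

```text
t 3.625 tcp [ 0.6568 -0.0372  0.034 ] fence frame [-0.051  -0.0319] tool y deg 97.9 tilt -1.0 F [ 2.8 -2.2  2.4] open 0.0Traceback (most recent call last):
  File "<string>", line 3, in <module>
    tool(); look('c2.png')
            ~~~~^^^^^^^^^^
  File "p.py", line 15, in look
    FX=(np.r_[F,.021],np.r_[X,0],np.r_[Y,0]); r=report(c,g,rad,FX)
                                                ~~~~~~^^^^^^^^^^^^
  File "m.py", line 28, in report
    C,e,cs,m=carv(c,cxy,rad); v=e[1]/cs[1];
             ~~~~^^^^^^^^^^^
  File "m.py", line 21, in carv
    k,r=quad(m); C=ray(c,cv2.boxPoints(r),0.068)
        ~~~~^^^
  File "m.py", line 4, in quad
    k=max(cs,key=cv2.contourArea); return k,cv2.minAreaRect(k)
ValueError: max() iterable argument is empty
```

```bash
python3 -c "
from p import *
a=ctrl.camera('top')['pixels'];b=ctrl.camera('scene')['pixels']; d=ctrl.camera('wrist')['pixels']
cv2.imwrite('pics/c3.png',np.hstack([cv2.resize(x[:,:,::-1],(266,200)) if i==0 else (cv2.resize(x[:,:,::-1],(266,200)) if i==2 else x[120:360,200:460,::-1][20:220]) for i,x in enumerate([a,b,d])]))"
```

```text
(no output)
```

View pics/c3.png

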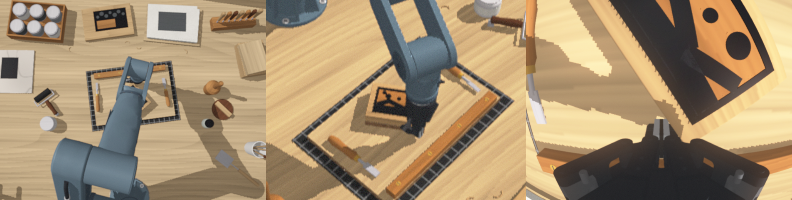

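The arm hides the block in the top view, but the wrist view shows it clearly: the finger touches the side near the far corner and the block has turned. I'll measure with the fisheye rays.

```bash
cat >> p.py <<'E'
def rayw(c,px,z):
    px=np.atleast_2d(px).astype(float); d=px-[c["cx"],c["cy"]]; r=np.linalg.norm(d,axis=1); th=r/c["fx"]
    v=np.c_[d/np.maximum(r,1e-9)[:,None]*np.sin(th)[:,None],np.cos(th)]@att(c).T
    o=np.array(c["origin"]); return (o+v*((z-o[2])/v[:,2])[:,None])[:,:2], v[:,2]<-.15
def wlook(f=None):
    c=ctrl.camera("wrist"); im=c["pixels"][:,:,::-1]; hsv=cv2.cvtColor(im,cv2.COLOR_BGR2HSV)
    # rectify by rays to a 1 mm grid on the plane of the carving, fence frame
    n=240; gy,gx=np.mgrid[0:n,0:n]; f0=np.array([-.23,-.12])
    P=np.c_[np.apply_along_axis(lambda t:w(*t),1,np.c_[f0[0]+gx.ravel()*.001,f0[1]+gy.ravel()*.001]),np.full(n*n,.068)]
    q=(P-np.array(c["origin"]))@att(c); rr=np.hypot(q[:,0],q[:,1]); th=np.arctan2(rr,q[:,2]); k=(th*c["fx"]/np.maximum(rr,1e-9))[:,None]
    uv=(q[:,:2]*k+[c["cx"],c["cy"]]).astype(np.float32).reshape(n,n,2)
    rect=cv2.remap(im,uv[...,0],uv[...,1],cv2.INTER_LINEAR,borderValue=(255,0,255))
    big=cv2.rotate(rect,cv2.ROTATE_180); big=cv2.resize(cv2.transpose(rect)[::-1,::-1],None,fx=2.5,fy=2.5)
    if f: cv2.imwrite("pics/"+f,big)
    return rect
E
python3 -c "
from p import *
wlook('w1.png')"
```

```text
(no output)
```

View pics/w1.png

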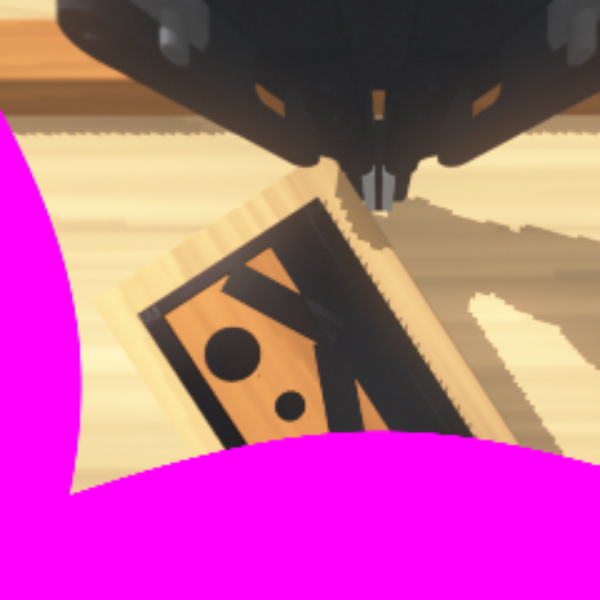

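The rectified view is 0.4 mm/px in the fence frame. Carving corners are at (140,315) and (318,198), 85 mm apart against 86 expected. That puts the block at 33.4° with its centre near (-0.147,-0.008), so the push works. I'll continue this push, then back off and lift.

Call:
move_arm(plan=[-0.12, 0.13, 0, 0, 0, 0, -0.24, 0.25, 0, 0, 0, 0, -0.32, 0.46, 0, 0, 0, 0, -0.4, 0.67, 0, 0, 0, 0, -0.46, 0.83, 0, 0, 0, 0, -0.46, 0.83, 0, 0, 0, 0])

```text
time_s: 4.62
eef_pos: [0.6335, 0.005, 0.0341]
eef_rot: [-0.0, -0.07, 0.998, 0.0]
wrist_force: [0.4, 0.1, -0.2]
opening: -0.004
grasp_force: 0.0
```

Call:
move_arm(plan=[0.2, -0.35, 0, 0, 0, 0, 0.3, -0.5, 0, 0, 0, 0, 0.3, -0.5, 1.2, 0, 0, 0, 0.3, -0.5, 2.0, 0, 0, 0, -0.6, -0.5, 2.0, 0, 0, 0, -1.5, -0.5, 2.0, 0, 0, 0, -1.5, -0.5, 2.0, 0, 0, 0, -1.5, -0.5, 2.0, 0, 0, 0])

```text
time_s: 5.62
eef_pos: [0.5603, -0.0221, 0.1349]
eef_rot: [0.001, -0.069, 0.998, -0.0]
wrist_force: [0.5, -0.0, 0.1]
opening: 0.001
grasp_force: 0.0
```

```bash
python3 -c "
from p import *
tool(); wlook('w2.png')"
```

```text
t 5.625 tcp [ 0.5603 -0.0221  0.1349] fence frame [-0.1446 -0.0037] tool y deg 97.9 tilt -1.0 F [ 0.5 -0.   0.1] open 0.0
```

View pics/w2.png

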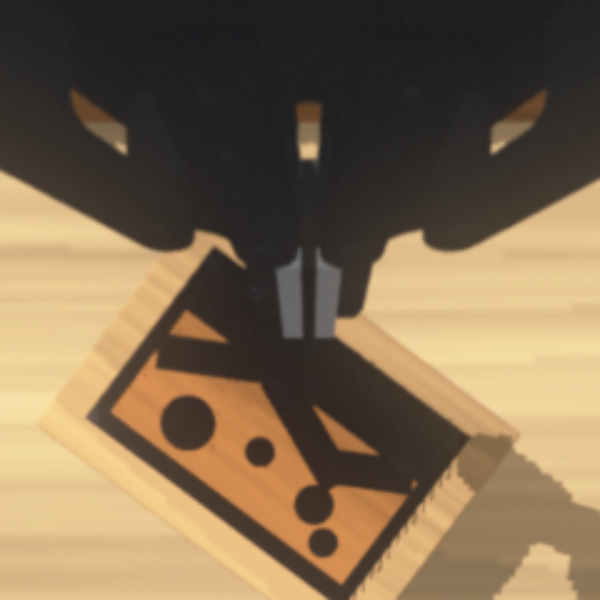

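The block is at 53.3° with its centre near (-0.161,0.008), as predicted; carving corners are at (88,415), (217,250) and (468,437). The second push goes on the other long side, near its near-right corner.

Call:
move_arm(plan=[-1.2, -0.1, 0, 0, 0, 0, -2.4, -0.2, 0, 0, 0, 0, -2.59, -0.2, -0.2, 0, 0, 0, -2.59, -0.2, -0.3, 0, 0, 0, -2.59, -0.2, -1.2, 0, 0, 0, -2.59, -0.2, -2.02, 0, 0, 0, -2.59, -0.2, -2.02, 0, 0, 0, -2.59, -0.2, -2.02, 0, 0, 0])

```text
time_s: 6.68
eef_pos: [0.4314, -0.0316, 0.0341]
eef_rot: [0.001, -0.069, 0.998, -0.0]
wrist_force: [-0.2, -0.2, -0.5]
opening: 0.001
grasp_force: 0.0
```

Call:
move_arm(plan=[0.24, -0.12, 0, 0, 0, 0, 0.45, -0.3, 0, 0, 0, 0, 0.66, -0.47, 0, 0, 0, 0, 0.88, -0.65, 0, 0, 0, 0, 1.12, -0.73, 0, 0, 0, 0, 1.37, -0.82, 0, 0, 0, 0, 1.62, -0.91, 0, 0, 0, 0, 1.62, -0.91, 0, 0, 0, 0])

```text
time_s: 7.68
eef_pos: [0.5124, -0.0771, 0.0334]
eef_rot: [0.001, -0.069, 0.998, -0.0]
wrist_force: [-1.0, -0.1, -0.4]
opening: -0.004
grasp_force: 0.0
```

Call:
move_arm(plan=[-0.5, 0, 0, 0, 0, 0, -0.5, 0, 1.0, 0, 0, 0, -0.3, 0, 2.2, 0, 0, 0, 0.8, 1.0, 2.2, 0, 0, 0, 1.8, 1.0, 2.2, 0, 0, 0, 1.8, 1.0, 2.2, 0, 0, 0, 1.8, 1.0, 2.2, 0, 0, 0])

```text
time_s: 8.55
eef_pos: [0.5998, -0.0262, 0.1424]
eef_rot: [-0.001, -0.069, 0.998, 0.0]
wrist_force: [-0.6, -0.2, 0.3]
opening: 0.003
grasp_force: 0.0
```

```bash
python3 -c "
from p import *
tool(); wlook('w3.png')"
```

```text
t 8.55 tcp [ 0.5998 -0.0262  0.1424] fence frame [-0.106  -0.0131] tool y deg 98.0 tilt -1.0 F [-0.6 -0.2  0.3] open 0.0
```

View pics/w3.png

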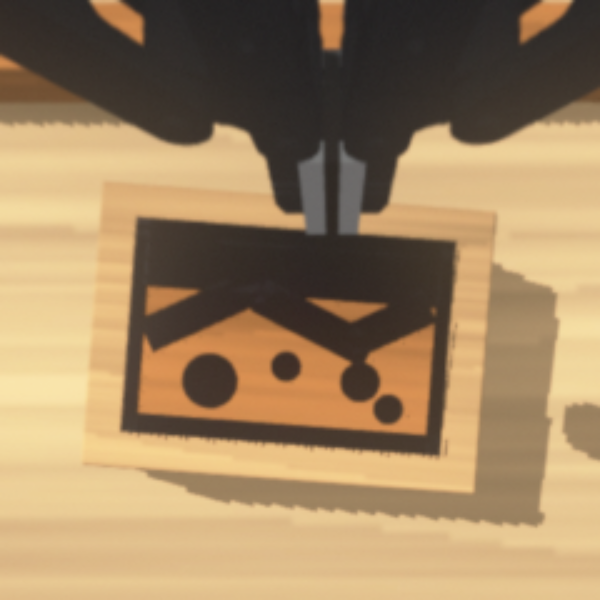

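The block is now about 4° from parallel, centred near (-0.125,0.004); carving corners are at (137,218), (456,240) and (440,455). I'll finish with a two-finger push on the near long side.

Call:
move_arm(plan=[-1.2, 0.02, 0, 0, 0, 0, -2.14, 0.03, 0, 0, 0, 0, -2.14, 0.03, 0, 0, 0, 0, -2.14, 0.03, -0.8, 0, 0, 0, -2.14, 0.03, -1.8, 0, 0, 0, -2.14, 0.03, -2.29, 0, 0, 0, -2.14, 0.03, -2.29, 0, 0, 0, -2.14, 0.03, -2.29, 0, 0, 0], grip=60)

```text
time_s: 9.6
eef_pos: [0.4947, -0.0257, 0.0301]
eef_rot: [0.001, -0.069, 0.998, -0.0]
wrist_force: [-0.1, -0.3, 0.7]
opening: 0.703
grasp_force: 0.0
```

Call:
move_arm(plan=[0.2, 0.03, 0, 0, 0, 0, 0.37, 0.05, 0, 0, 0, 0, 0.53, 0.07, 0, 0, 0, 0, 0.69, 0.1, 0, 0, 0, 0, 0.85, 0.12, 0, 0, 0, 0, 1.01, 0.14, 0, 0, 0, 0, 1.17, 0.16, 0, 0, 0, 0, 1.33, 0.18, 0, 0, 0, 0])

```text
time_s: 10.6
eef_pos: [0.5599, -0.0158, 0.0284]
eef_rot: [-0.001, -0.069, 0.998, 0.0]
wrist_force: [-5.7, -0.0, 4.4]
opening: 0.705
grasp_force: 2.8
```

```bash
python3 -c "
from p import *
tool()"
```

```text
t 10.6 tcp [ 0.5599 -0.0158  0.0284] fence frame [-0.1441  0.0027] tool y deg 97.9 tilt -1.0 F [-5.7 -0.   4.4] open 0.71
```

Call:
move_arm(plan=[0.1, 0.014, 0, 0, 0, 0, 0.2, 0.028, 0, 0, 0, 0, 0.28, 0.04, 0, 0, 0, 0, 0.32, 0.045, 0, 0, 0, 0, 0.32, 0.045, 0, 0, 0, 0])

```text
time_s: 11.22
eef_pos: [0.5759, -0.0137, 0.0284]
eef_rot: [-0.0, -0.069, 0.998, 0.0]
wrist_force: [-3.7, 0.0, 1.4]
opening: 0.701
grasp_force: 1.8
```

Call:
move_arm(plan=[0.03, 0.004, 0, 0, 0, 0, 0.06, 0.008, 0, 0, 0, 0, 0.06, 0.008, 0, 0, 0, 0])

```text
time_s: 11.6
eef_pos: [0.5758, -0.0136, 0.0281]
eef_rot: [-0.004, -0.069, 0.998, 0.0]
wrist_force: [-15.5, -2.0, 9.9]
opening: 0.706
grasp_force: 8.1
```

The force has risen to 15 N with no further travel, so the block is on the fence. I'll press a little more to seat it, then back off and look.

Call:
move_arm(plan=[0.03, 0.004, 0, 0, 0, 0, 0.03, 0.004, 0, 0, 0, 0])

```text
time_s: 11.85
eef_pos: [0.5758, -0.0135, 0.0278]
eef_rot: [-0.005, -0.069, 0.998, 0.0]
wrist_force: [-21.7, -4.6, 14.0]
opening: 0.706
grasp_force: 11.1
```

Call:
move_arm(plan=[-0.1, -0.013, 0, 0, 0, 0, -0.5, -0.07, 0, 0, 0, 0, -0.7, -0.1, 0.8, 0, 0, 0, -0.7, -0.1, 2.0, 0, 0, 0, 0.3, 0, 2.6, 0, 0, 0, 1.2, 0.1, 2.6, 0, 0, 0, 1.2, 0.1, 2.6, 0, 0, 0, 1.2, 0.1, 2.6, 0, 0, 0])

```text
time_s: 12.85
eef_pos: [0.6403, -0.0081, 0.1581]
eef_rot: [-0.0, -0.069, 0.998, 0.0]
wrist_force: [-0.7, -0.0, 0.4]
opening: 0.7
grasp_force: 0.0
```

```bash
python3 -c "
from p import *
tool(); wlook('w4.png')"
```

```text
t 12.85 tcp [ 0.6403 -0.0081  0.1581] fence frame [-0.0634 -0.0008] tool y deg 97.9 tilt -1.0 F [-0.7 -0.   0.4] open 0.7
```

View pics/w4.png

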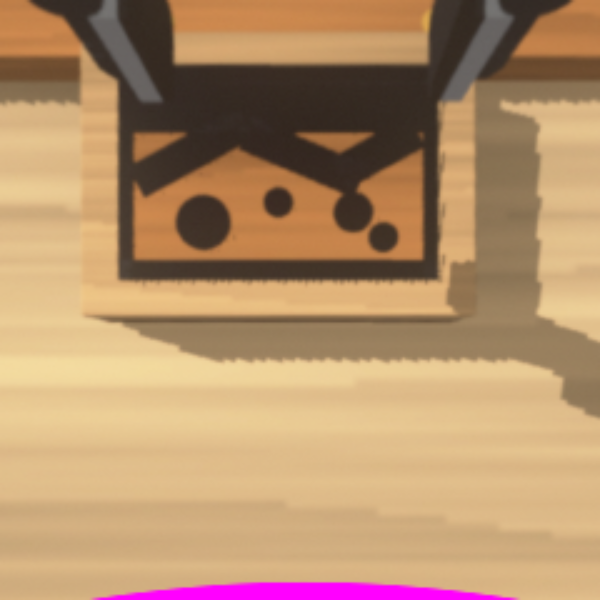

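The block's edges run parallel to the fence: the near carving edge is level at row 279 and the fence edge at row 57 on both sides. Its centre is about 7 mm off the fence's middle, and the gripper is clear. I'm handing in.

```bash
python3 -c "
from bench import ctrl
print(ctrl.hand_in())"
```

```text
the job is handed in; nothing more can be done
None
```

I pushed the block round until a long side lay flat against the fence, about 7 mm from its middle, and handed the job in at about 13 s with the gripper clear; no verdict came back, and I took no final picture of the bystanders.

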